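# Index the coil fixture and close up its end module

### The job

Turn the click-stop swivel of the orange coil fixture (the red lever is its handle) clockwise, seen from above, until the lever rests in the second click past the white zero mark. Then stand the loose orange end module on the table flush and square against the swivel housing's left end (seen from the robot), with the sides of the two lined up. Leave the swivel in that click and do not disturb the other things on the bench.

Things in the scene. Friction and masses are not known exactly. Their poses are not given: they have to be found in the camera images.
- fixture: Fixed coil fixture; origin on the upright swivel axis at table height, z up, -x side (the handle's) towards the robot. Its grey round dial, 150 mm across and 18 mm high, has a black rim mark every 15 degrees and a longer white zero mark at the -x point. What stands and turns on it is listed below; distances 'in the fixture's frame' are from this origin.
- rail (a point): Fixed aluminium rail above the handle's path, 24 mm wide, underside 162 and top 190 mm above the table; runs along the fixture's y at x = -100 mm, y = -227 to +110; this point: its middle. An upright gripper cannot reach the handle: lean the tool about 40 degrees, wrist on the robot's side. Its one post (24 mm) is at y = -215; a yellow carriage on top at y = -215 to -165 reaches 221 mm.
- swivel (a joint): Swivel angle, rad, anticlockwise from above positive, 0 with the red lever on the white mark (along the fixture's -x). It rests in clicks every 15 degrees (0.2618 rad). Starts 1 to 3 clicks positive; must end at -0.5236, two clicks clockwise past zero. About 4 N at the handle carries it over a click; left alone it springs into the nearest one. Travel +-1.2.
- handle (a point): Red handle: upright round post 18 mm thick, top 85 mm above the table, at the end of a flat red lever (top 31 mm above the table), 115 mm from the swivel axis. This point is on the post's axis, 60 mm above the table: grip here. At swivel angle q it is at x = -115 cos q, y = -115 sin q mm in the fixture's frame.
- housing_face (a point): Centre of the +y (left) end face of the orange housing on the swivel, 71 mm above the table; axes turn with the swivel: y is the face's outward normal, x level along it. Face 80 mm wide, 85 mm from the swivel axis, 10 mm beyond the dial's rim. The housing is 80 mm along x, 170 mm along y, from 32 to 110 mm above the table, centred on the axis.
- module_mid (a point): Centre of the loose orange end module's body (0.3 to 0.55 kg), 55 mm above its underside, which is on the table. Block 80 mm along its x, 60 along y, 110 high; its 80 mm wide faces at +-y are alike, either may be butted. A rib on top along y, 18 mm thick (x), 52 long, 110 to 146 mm above the underside: grip it from above across the 18 mm.
- coil: Bystander: green coil former on a black plate 180 x 90 mm, 128 mm high; origin under its centre. Leave alone.
- meter: Bystander: white handheld meter 100 x 65 x 34 mm; origin under its centre. Leave alone.
- screwdriver: Bystander: screwdriver 190 mm long with red handle, lying along its x. Leave alone.
- slab: Bystander: spare orange slab 80 x 80 x 26 mm; origin under its centre. Leave alone.
- jar: Bystander: jar 64 mm across, 85 mm high; origin under its centre. Leave alone.
- project_box: Bystander: black instrument box 110 x 80 x 45 mm; origin under its centre. Leave alone.

How it is judged:
On the way:
1. the swivel rests in the second click clockwise past the white mark, while the module still stands clear of the housing (value of joint swivel between -0.584 and -0.464 rad and velocity of joint swivel between -0.05 and 0.05 rad/s and y of module_mid in the frame of housing_face above 0.04 m), for 0.3 s.
At the end, for the whole second after the job is handed in: The swivel rests in the second click clockwise past zero (-0.5236 rad, within 0.06), and the module stands upright on the table, released and at rest, flush against the housing's left end face: gap under 3 mm, square to it within 0.06 rad, sides lined up within 8 mm (value of joint swivel between -0.584 and -0.464 rad and y of module_mid in the frame of housing_face between 0.026 and 0.033 m and x of module_mid in the frame of housing_face between -0.008 and 0.008 m and angle between the y axis of module_mid and the y axis of housing_face, either way round below 0.06 rad and angle between module_mid's own z axis and vertical below 0.05 rad and height (world z) of module_mid below 0.06 m); the robot touches nothing.
It fails at once if a bystander was moved more than 30 mm (distance of any of coil, meter, screwdriver, slab, jar, project_box from where it was at the start of the episode above 0.03 m).
It also fails if it takes over 58 s, if anything falls off the work surface, if the arm or the gripper's body presses on something with over 40 N, if the wrist force passes 120 N, or if a joint passes its speed limit or range.

### The arm

A 6-joint arm with a two-finger parallel gripper is mounted at the origin on the work surface. World frame = base frame: x ahead of the robot, y to its left, z up, the work surface at z = 0. Lengths are in m, angles in rad, forces in N, time in s.
With the tool pointing down it reaches from about 0.325 to 0.875 m from the base axis. Payload 4.4 kg.
Tool frame: the origin (TCP) lies at the centre of the arm's flange, where the gripper is bolted on; the fingertips stand 173 mm ahead of it and the grasp point (between the pads) lies 155 mm ahead of it; z points along the fingers, y is the line along which they close (so a half turn about z gives the same grasp; the last joint's range is limited). The gripper opens to 85 mm and grips with 20 to 120 N. Pads are 22 mm wide; open, the fingers measure 114 mm over their backs; the gripper's body (76 mm by 85 mm) begins 54 mm behind the grasp point. The pads swing forward as they close: fully open they stand 13 mm farther back than shut.
Start: joints at [-1.284, 0.207, 1.542, -0, 1.393, -0.15], TCP at [0.243, -0.521, 0.405] pointing down, gripper open.
Joint ranges: [-2.73, 2.73], [-0.86, 2.22], [0.23, 2.46], [-1.11, 4.25], [0.08, 2.63], [-2.82, 2.82]. Speed limits (rad/s): [2.79, 2.79, 3.14, 3.14, 3.14, 3.14].

### API

Orientations are given as a unit quaternion [x, y, z, w].
In Python, from bench import sensors, eyes, ticket gives the robot as it stands.
- The arm moves only by the tool move_arm, never from a script. Its argument "moves" is a list that holds one entry, the list of rows, each a list of 6 numbers: the shift along the tool's x, y, z scaled (see below), then the turn, a rotation vector about the tool's x, y, z scaled (see below). A call has exactly 10 rows; each row shifts and turns the commanded pose from where the row before left it, along the tool's axes as they then stand; what a row does not reach is not made up. The controller multiplies each number of a shift by 0.3 m and each number of a turn by pi rad. A row lasts 1/10 s, in which the tool goes at most 50 mm and 8.59 degrees, less where a joint would pass 70% of its speed; a pose out of reach is approached as far as the arm can. A call with a number of a shift or a turn outside -1 to 1 is refused whole. A call with a gripper value outside its range is refused whole. "jaw" is the closure, from 0 (fully open) to 1 (shut), set as the call begins (left out, the last holds). The fingers move at their own pace and stop on an object; "newtons" is the grip in N (left out, the last holds). Time passes only in rows, so rows that do not move let the fingers close, or fill a call up. It gives the time, the measured TCP pose, the force, the opening and the grip force at its end, in the units of the state.
- sensors.sense(): the state, without advancing time (a new reading comes with each control period).
- eyes.capture(name): name is "scene" or "top"; returns the picture (480x640x3 uint8, red, green, blue); there is no depth.
- eyes.camera_params(name): a dict with "fovy" (degrees; the focal length in pixels is half the picture's height over the tangent of half this angle, whatever the lens; pixels are square), "cx", "cy" (the principal point, pixels), "xyz" and "attitude" of the camera in the world. Camera axes: x right, y down, z forward; pixel columns grow to the right and rows downward; lengths in m; the calibration is good to about 2 mm. A picture is of the moment at which its call begins. camera_params takes no time and is no camera call.
- ticket.sign_off(): hands the job in; it is judged then, once.
Trained networks look in the newest picture that a camera, given by its name, has taken for a name from the list of things; names that differ only in an ending like _2 or _b are one class to them, and where a whole thing is asked for, a point or a joint stands for the part that bears it (a point fixed in the world has none). Each returns a list of dicts, best first, with "p" (0 to 1); they miss things now and then, are a little off and sometimes report something else, mostly with a low value. They report only what shows in the picture. A call takes as long as a camera call.
- eyes.masks_of(camera, target): "mask" (480x640 bool, what is visible of it) and "centre" ([column, row] in pixels, amid what is visible of it).
The state is a dict: "t": time; "joint_pos": joint angles; "joint_velocities": joint speeds; "joint_efforts": joint torques, N m; "position": TCP position; "tcp_rot": TCP orientation; "force": force on the tool from outside, world axes, zero at the start; "ft_torque": the same for the moment, N m; "opening": opening from 0.0 (shut) to 1.0 (fully open); "finger_force": force on a finger pad.
Only numpy, scipy, OpenCV 4.12 (cv2) and the standard library are available. Lean on these libraries where they do the work, as an engineer would, in place of code of your own. Each camera call takes 0.05 s, during which the arm holds its last target. There are 200 camera calls.

## Working session

There is one attempt and no reset: what is moved stays moved. The work goes in short steps, Python scripts to look and compute and a tool call to move; the robot and the scene stay as the last step left them, time stands still between calls to the robot, and variables do not carry over. Pictures are saved under pics/ and viewed, at most 10 in all, crops included, and the job is handed in when it is done.

Besides the shell and the picture viewer there is one more tool, called after ">>>" in YAML: its name, and indented under it one key for each argument. move_arm: Moves the arm, as the interface text tells. Shifts and turns lie within -1 to 1; 1 stands for 0.3 m of shift or pi rad of turn. Its arguments: {"type":"object","properties":{"moves":{"type":"array"},"jaw":{"type":"number"},"newtons":{"type":"number"}},"required":["moves"]}

```bash
mkdir -p pics; cat > h.py <<'E'
import numpy as np, cv2
from scipy.spatial.transform import Rotation as R
from bench import sensors, eyes, ticket
def cam(n):
    p=eyes.camera_params(n); f=240/np.tan(np.radians(p['fovy'])/2)
    return f,p['cx'],p['cy'],np.array(p['xyz']),p
def rot(p):
    a=np.array(p['attitude']); return R.from_quat(a) if a.size==4 else R.from_matrix(a)
def ray(n,uv,z):
    f,cx,cy,o,p=cam(n); d=rot(p).apply([(uv[0]-cx)/f,(uv[1]-cy)/f,1]); return o+d*(z-o[2])/d[2]
def proj(n,X):
    f,cx,cy,o,p=cam(n); c=rot(p).inv().apply(np.atleast_2d(X)-o); return np.c_[cx+f*c[:,0]/c[:,2],cy+f*c[:,1]/c[:,2]]
def snap(n,name):
    im=eyes.capture(n); cv2.imwrite(f'pics/{name}.png',im[:,:,::-1]); return im
E
python3 - <<'E'
from h import *
print(sensors.sense())
for n in('scene','top'):
    print(eyes.camera_params(n)); snap(n,n+'0')
    for t in ('fixture','swivel','handle','housing_face','module_mid','coil','jar'):
        for r in eyes.masks_of(n,t)[:2]:
            m=r['mask']; print(n,t,round(r['p'],2),np.round(r['centre']),m.sum())
E
```

```text
{'t': 0.0, 'joint_pos': array([-1.28447602e+00,  2.07427692e-01,  1.54299485e+00,  1.57640943e-05,
        1.39348777e+00, -1.50507082e-01]), 'joint_velocities': array([ 0.00023765,  0.00015221,  0.00041786, -0.00056925,  0.00231339,
        0.00127845]), 'joint_efforts': array([-6.17325641e-04, -3.83038259e+01, -2.91596961e+01, -2.34819781e-04,
        1.05977352e-02, -1.41018342e-05]), 'position': array([ 0.24314471, -0.52064926,  0.40350153]), 'tcp_rot': array([ 9.76242048e-01,  2.16679766e-01, -7.08926775e-05, -1.15668405e-03]), 'force': array([ 0.72570723, -0.81915042,  0.31445853]), 'ft_torque': array([ 0.05123609,  0.00201718, -0.05763978]), 'finger_force': 0.0, 'opening': 1.0013488330386708}
{'fovy': 54.5199358697048, 'cx': 317.19613207340905, 'cy': 244.28077286128467, 'xyz': array([ 1.29731793, -0.21373766,  0.75616292]), 'attitude': array([ 0.69713987,  0.57992225, -0.26321347, -0.32924892])}
scene fixture 0.8 [306. 260.] 9529
scene swivel 0.68 [314. 276.] 4588
scene swivel 0.4 [120. 291.] 2121
scene handle 0.57 [317. 275.] 4577
scene handle 0.54 [216. 359.] 1589
scene housing_face 0.84 [319. 274.] 4670
scene housing_face 0.52 [435. 245.] 2030
scene module_mid 0.62 [434. 248.] 2013
scene coil 0.7 [494. 234.] 3643
scene jar 0.82 [215. 359.] 1659
{'fovy': 57.38978177155012, 'cx': 318.58007049171647, 'cy': 239.4193610075464, 'xyz': array([ 0.44642391, -0.03884053,  1.16991828]), 'attitude': array([ 0.71578694, -0.69617719,  0.04574106, -0.02990196])}
top fixture 0.59 [329. 247.] 5029
top fixture 0.38 [166. 193.] 455
top swivel 0.72 [325. 229.] 2613
top handle 0.76 [325. 230.] 2712
top handle 0.65 [209. 245.] 1092
top housing_face 0.65 [324. 226.] 2747
top housing_face 0.44 [291. 296.] 911
top module_mid 0.71 [479. 264.] 1502
top module_mid 0.61 [207. 245.] 1185
top coil 0.86 [148. 259.] 3115
top jar 0.77 [407. 172.] 603
```

View pics/top0.png

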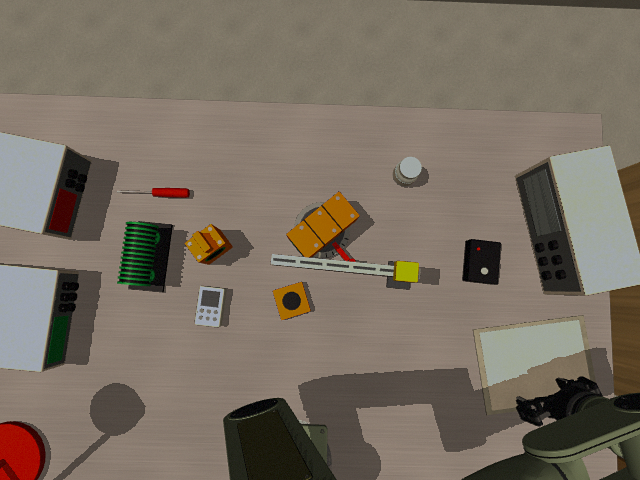

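View pics/scene0.png

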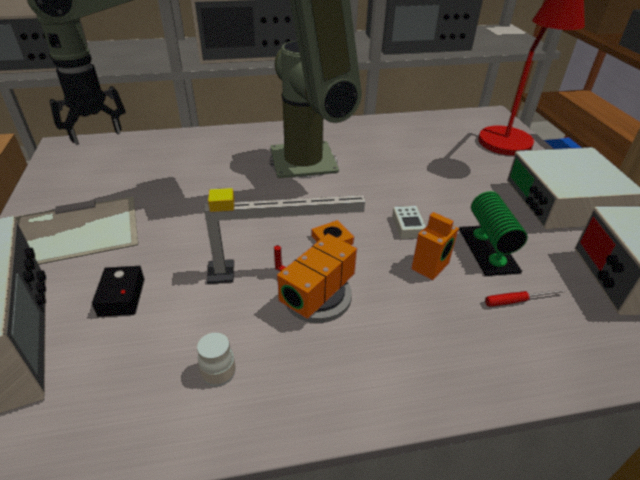

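Top view: the housing is at (324,226), angled, with the lever going to about (345,255) under the rail. The rail runs (272,259)–(418,272), the module with its rib is at (207,243), and the coil is close on its left at (148,259). I'll fit models to the silhouettes.

```bash
cat > fit.py <<'E'
from h import *
from scipy.optimize import minimize
def orange(im):
    hsv=cv2.cvtColor(im,cv2.COLOR_RGB2HSV); return cv2.inRange(hsv,(8,150,60),(22,255,255))
def comp(m,seed):
    m=cv2.morphologyEx(m,cv2.MORPH_CLOSE,np.ones((5,5)))
    n,l,s,c=cv2.connectedComponentsWithStats(m)
    k=[i for i in range(1,n) if s[i,4]>150]
    k=min(k,key=lambda i:np.hypot(*(c[i]-seed)))
    o=np.uint8(l==k); cs,_=cv2.findContours(o,0,2); cv2.drawContours(o,cs,-1,1,-1); return o
def boxes(pose,bs):
    x,y,a=pose; c,s=np.cos(a),np.sin(a); out=[]
    for (x0,x1,y0,y1,z0,z1) in bs:
        P=np.array([[X,Y,Z] for X in(x0,x1) for Y in(y0,y1) for Z in(z0,z1)])
        out.append(np.c_[x+c*P[:,0]-s*P[:,1],y+s*P[:,0]+c*P[:,1],P[:,2]])
    return out
def render(n,pose,bs):
    m=np.zeros((480*4,640*4),np.uint8)
    for P in boxes(pose,bs):
        cv2.fillConvexPoly(m,cv2.convexHull(np.round((proj(n,P)+.5)*4-.5).astype(np.int32)),1)
    return cv2.resize(m.astype(np.float32),(640,480),interpolation=cv2.INTER_AREA)
def fit(masks,p0,bs,ign={}):
    def cost(p):
        c=0
        for n,m in masks.items():
            r=render(n,p,bs); w=1-ign.get(n,np.zeros_like(r)); c+=(w*abs(r-m)).sum()/m.sum()
        return c
    p0=np.array(p0); S=np.vstack([p0]+[p0+d for d in np.diag([.02,.02,.15])])
    r=minimize(cost,p0,method='Nelder-Mead',options=dict(initial_simplex=S,xatol=1e-4,fatol=1e-5))
    return r.x,r.fun
HB=[(-.04,.04,-.085,.085,.032,.110)]
MB=[(-.04,.04,-.03,.03,0,.110),(-.009,.009,-.026,.026,.11,.146)]
RB=[(-.112,-.088,-.227,.11,.162,.19)]
CB=[(-.112,-.088,-.215,-.165,.19,.221)]
E
cat > m0.py <<'E'
from fit import *
im={n:cv2.imread(f'pics/{n}0.png')[:,:,::-1].copy() for n in('scene','top')}
H={'scene':comp(orange(im['scene']),(319,278)),'top':comp(orange(im['top']),(324,226))}
M={'scene':comp(orange(im['scene']),(436,248)),'top':comp(orange(im['top']),(207,243))}
for k in H: print(k,H[k].sum(),M[k].sum())
h0=ray('top',(324,226),.11); m0=ray('top',(208,243),.1)
# rail
t=im['top'].astype(int)
rm=((t.min(2)>150)&(t.max(2)-t.min(2)<22)); rm[:, :265]=0; rm[:,400:]=0; rm[:250]=0; rm[282:]=0
rm=cv2.morphologyEx(np.uint8(rm),cv2.MORPH_CLOSE,np.ones((5,5))); print('rail',rm.sum())
ys,xs=np.nonzero(rm); v=cv2.fitLine(np.c_[xs,ys].astype(np.float32),cv2.DIST_HUBER,0,.01,.01).ravel()
A=ray('top',(v[2]-60*v[0],v[3]-60*v[1]),.19);B=ray('top',(v[2]+60*v[0],v[3]+60*v[1]),.19)
d=A-B; yaw=np.arctan2(-d[0],d[1]); print('fixture yaw',yaw, xs.min(),xs.max())
for ms in (H,{'top':H['top']},{'scene':H['scene']}):
  print('H',[min((fit(ms,(h0[0],h0[1],a),HB) for a in (.5,.9,-.5)),key=lambda r:r[1])])
hp=min((fit(H,(h0[0],h0[1],a),HB) for a in (.5,.9,-.5)),key=lambda r:r[1])[0]
for ms in (M,{'top':M['top']}):
  rs=[fit(ms,(m0[0],m0[1],a),MB) for a in (-.9,-.4,.2,.7,1.2)]; r=min(rs,key=lambda r:r[1]); print('M',r)
  if len(ms)==2: mp=r[0]
print('rail pts in fixture', [R.from_euler('z',-yaw).apply(P-np.r_[hp[:2],0]) for P in (A,B)])
print('q',hp[2]-yaw,(hp[2]-yaw)/.2618)
o=[]
for n in ('top','scene'):
    g=im[n][:,:,::-1].copy()
    for p,b in((hp,HB),(mp,MB),((hp[0],hp[1],yaw),RB)):
        r=np.uint8(render(n,p,b)>.5); cs,_=cv2.findContours(r,0,2); cv2.drawContours(g,cs,-1,(255,0,0),1)
    y0,x0=(180,120) if n=='top' else (180,180)
    o.append(cv2.resize(g[y0:y0+140,x0:x0+310],None,fx=2.5,fy=2.5)[:300])
cv2.imwrite('pics/ov0.png',np.vstack(o))
E
python3 m0.py
```

```text
scene 4573 1956
top 2312 1156
rail 1170
fixture yaw -0.06815188124304652 271 393
H [(array([ 0.5975463 , -0.0694711 ,  0.72416398]), np.float64(0.21034498768346174))]
H [(array([ 0.59895895, -0.07067428,  0.71712571]), np.float64(0.04649653979238754))]
H [(array([ 0.59384905, -0.0663664 ,  0.76034294]), np.float64(0.13723212333260443))]Traceback (most recent call last):
  File "m0.py", line 18, in <module>
    rs=[fit(ms,(m0[0],m0[1],a),MB) for a in (-.9,-.4,.2,.7,1.2)]; r=min(rs,key=lambda r:r[1]); print('M',r)
        ~~~^^^^^^^^^^^^^^^^^^^^^^^
  File "fit.py", line 29, in fit
    r=minimize(cost,p0,method='Nelder-Mead',options=dict(initial_simplex=S,xatol=1e-4,fatol=1e-5))
    res = _minimize_neldermead(fun, x0, args, callback, bounds=bounds,
                               **options)
    fxr = func(xr)
    fx = function(np.copy(x), *(wrapper_args + args))
  File "fit.py", line 26, in cost
    r=render(n,p,bs); w=1-ign.get(n,np.zeros_like(r)); c+=(w*abs(r-m)).sum()/m.sum()
  File "fit.py", line 20, in render
    cv2.fillConvexPoly(m,cv2.convexHull(np.round((proj(n,P)+.5)*4-.5).astype(np.int32)),1)
                                                  ~~~~^^^^^
  File "h.py", line 12, in proj
    f,cx,cy,o,p=cam(n); c=rot(p).inv().apply(np.atleast_2d(X)-o); return np.c_[cx+f*c[:,0]/c[:,2],cy+f*c[:,1]/c[:,2]]
                ~~~^^^
  File "h.py", line 5, in cam
    p=eyes.camera_params(n); f=240/np.tan(np.radians(p['fovy'])/2)
ValueError: time passes only in moves, steps and waits
```

```bash
sed -i 's/^def cam(n):/from functools import lru_cache\n@lru_cache\ndef cam(n):/' h.py; python3 m0.py
```

```text
scene 4573 1956
top 2312 1156
rail 1170
fixture yaw -0.06815188124304652 271 393
H [(array([ 0.5975463 , -0.0694711 ,  0.72416398]), np.float64(0.21034498768346174))]
H [(array([ 0.59895895, -0.07067428,  0.71712571]), np.float64(0.04649653979238754))]
H [(array([ 0.59384905, -0.0663664 ,  0.76034294]), np.float64(0.13723212333260443))]
M (array([ 0.5459014 ,  0.21508098, -0.86822587]), np.float64(0.13992922141790676))
M (array([ 0.54514236,  0.2144371 , -0.89173708]), np.float64(0.043036332179930796))
rail pts in fixture [array([-0.0996905 ,  0.10979312,  0.19      ]), array([-0.0996905 , -0.15867456,  0.19      ])]
q 0.7923158581004215 3.026416570284269
```

View pics/ov0.png

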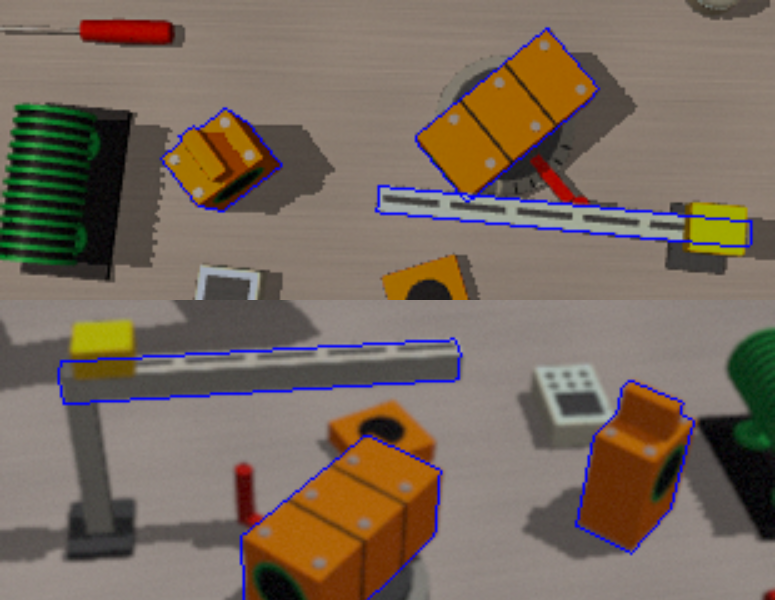

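Fits match well: fixture about (0.598, −0.070), yaw −0.068; q is click +3 (0.785); module at (0.545, 0.2145), yaw −0.88. Next I plan the approach with a 45° lean.

```bash
cat > plan.py <<'E'
from h import *
F=np.array([.5985,-.0703]); YAW=-.068
def lean(L,az):
    z=np.array([np.sin(L)*np.cos(az),np.sin(L)*np.sin(az),-np.cos(L)]); y=np.array([np.sin(az),-np.cos(az),0]); return R.from_matrix(np.c_[np.cross(y,z),y,z])
def handle(q,z=.06,r=.115): a=YAW+q; return np.r_[F-r*np.array([np.cos(a),np.sin(a)]),z]
def rows(wps,ns,start=None):
    """wps: list of (pos,Rot); prints rows"""
    s=sensors.sense(); p,r=start or (s['position'],R.from_quat(s['tcp_rot'])); out=[]
    for (P,Q),n in zip(wps,ns):
        rv=(r.inv()*Q).as_rotvec()/n; d=(np.array(P)-p)/n
        for i in range(n):
            ri=r*R.from_rotvec(rv*i); out.append(np.r_[ri.inv().apply(d)/.3,rv/np.pi])
        p,r=np.array(P),Q
    for i in range(0,len(out),10):
        print('['+',\n'.join('['+','.join(f'{v:.3f}' for v in o)+']' for o in out[i:i+10])+']')
E
python3 - <<'E'
from plan import *
Q=lean(np.radians(45),YAW); z=Q.as_matrix()[:,2]; h=handle(.7854); print(h)
rows([(h-z*.255,Q)],[20])
E
```

```text
[ 0.51184548 -0.14590419  0.06      ]
[[0.041,-0.052,0.027,-0.003,0.012,0.008],
[0.038,-0.053,0.028,-0.003,0.012,0.008],
[0.036,-0.055,0.029,-0.003,0.012,0.008],
[0.034,-0.056,0.030,-0.003,0.012,0.008],
[0.031,-0.057,0.031,-0.003,0.012,0.008],
[0.028,-0.058,0.031,-0.003,0.012,0.008],
[0.026,-0.059,0.032,-0.003,0.012,0.008],
[0.023,-0.060,0.032,-0.003,0.012,0.008],
[0.020,-0.061,0.032,-0.003,0.012,0.008],
[0.018,-0.061,0.033,-0.003,0.012,0.008]]
[[0.015,-0.062,0.033,-0.003,0.012,0.008],
[0.012,-0.063,0.032,-0.003,0.012,0.008],
[0.010,-0.063,0.032,-0.003,0.012,0.008],
[0.007,-0.064,0.032,-0.003,0.012,0.008],
[0.004,-0.064,0.032,-0.003,0.012,0.008],
[0.001,-0.065,0.031,-0.003,0.012,0.008],
[-0.001,-0.065,0.030,-0.003,0.012,0.008],
[-0.004,-0.065,0.030,-0.003,0.012,0.008],
[-0.007,-0.065,0.029,-0.003,0.012,0.008],
[-0.009,-0.065,0.028,-0.003,0.012,0.008]]
```

>>> move_arm:
  moves:
    - [[0.041,-0.052,0.027,-0.003,0.012,0.008],[0.038,-0.053,0.028,-0.003,0.012,0.008],[0.036,-0.055,0.029,-0.003,0.012,0.008],[0.034,-0.056,0.03,-0.003,0.012,0.008],[0.031,-0.057,0.031,-0.003,0.012,0.008],[0.028,-0.058,0.031,-0.003,0.012,0.008],[0.026,-0.059,0.032,-0.003,0.012,0.008],[0.023,-0.06,0.032,-0.003,0.012,0.008],[0.02,-0.061,0.032,-0.003,0.012,0.008],[0.018,-0.061,0.033,-0.003,0.012,0.008]]
  jaw: 0
  newtons: 30

```text
t: 1.8
position: [0.2883, -0.3265, 0.3228]
tcp_rot: [0.977, 0.089, 0.193, 0.005]
force: [1.0, -0.8, -0.2]
opening: 1.003
finger_force: 0.0
```

>>> move_arm:
  moves:
    - [[0.015,-0.062,0.033,-0.003,0.012,0.008],[0.012,-0.063,0.032,-0.003,0.012,0.008],[0.01,-0.063,0.032,-0.003,0.012,0.008],[0.007,-0.064,0.032,-0.003,0.012,0.008],[0.004,-0.064,0.032,-0.003,0.012,0.008],[0.001,-0.065,0.031,-0.003,0.012,0.008],[-0.001,-0.065,0.03,-0.003,0.012,0.008],[-0.004,-0.065,0.03,-0.003,0.012,0.008],[-0.007,-0.065,0.029,-0.003,0.012,0.008],[-0.009,-0.065,0.028,-0.003,0.012,0.008]]

```text
t: 2.8
position: [0.3348, -0.1332, 0.2419]
tcp_rot: [0.926, -0.043, 0.376, 0.011]
force: [1.1, 0.4, 0.3]
opening: 1.001
finger_force: 0.0
```

```bash
python3 - <<'E'
from plan import *
Q=lean(np.radians(45),YAW); z=Q.as_matrix()[:,2]; h=handle(.7854)
s=sensors.sense(); print(s['position'],h-z*.255,(R.from_quat(s['tcp_rot']).inv()*Q).as_rotvec(),s['joint_pos'])
rows([(h-z*.155,Q)],[10])
E
```

```text
[ 0.33484154 -0.13319449  0.24187297] [ 0.33194997 -0.13365241  0.24031223] [ 0.00495305  0.01479837 -0.02363077] [-0.81841968 -0.16945233  2.41926709  1.10606639  0.55557292 -0.03142023]
[[-0.001,0.000,0.033,0.000,0.000,-0.001],
[-0.001,0.000,0.033,0.000,0.000,-0.001],
[-0.001,0.000,0.033,0.000,0.000,-0.001],
[-0.001,0.000,0.033,0.000,0.000,-0.001],
[-0.001,0.000,0.033,0.000,0.000,-0.001],
[-0.001,0.000,0.033,0.000,0.000,-0.001],
[-0.001,0.000,0.033,0.000,0.000,-0.001],
[-0.001,0.000,0.033,0.000,0.000,-0.001],
[-0.001,0.000,0.033,0.000,0.000,-0.001],
[-0.001,0.000,0.033,0.000,0.000,-0.001]]
```

>>> move_arm:
  moves:
    - [[-0.001,0,0.033,0,0.0005,-0.001],[-0.001,0,0.033,0,0.0005,-0.001],[-0.001,0,0.033,0,0.0005,-0.001],[-0.001,0,0.033,0,0.0005,-0.001],[-0.001,0,0.033,0,0.0005,-0.001],[-0.001,0,0.033,0,0.0005,-0.001],[-0.001,0,0.033,0,0.0005,-0.001],[-0.001,0,0.033,0,0.0005,-0.001],[-0.001,0,0.033,0,0.0005,-0.001],[-0.001,0,0.033,0,0.0005,-0.001]]

```text
t: 3.8
position: [0.4023, -0.1389, 0.1689]
tcp_rot: [0.924, -0.028, 0.382, 0.017]
force: [-0.4, -0.1, -0.3]
opening: 0.997
finger_force: 0.0
```

```bash
python3 - <<'E'
from plan import *
Q=lean(np.radians(45),YAW); z=Q.as_matrix()[:,2]; h=handle(.7854)
s=sensors.sense(); r=R.from_quat(s['tcp_rot']); print('err tool mm',1e3*r.inv().apply(h-z*.155-s['position']),(r.inv()*Q).as_rotvec(),s['joint_pos'],s['force'])
a=snap('scene','s1');b=snap('top','t1')
cv2.imwrite('pics/c1.png',np.vstack([cv2.resize(a[180:300,200:400],None,fx=2.5,fy=2.5),cv2.resize(b[200:320,250:450],None,fx=2.5,fy=2.5)])[:,:,::-1])
E
```

```text
err tool mm [ 0.61228331 -0.42170564 -0.33690889] [0.00405045 0.00062475 0.00911182] [-0.67576586  0.21296779  2.2916372   1.68867667  0.41479659 -0.59437003] [-0.44380185 -0.10880934 -0.29500912]
```

View pics/c1.png

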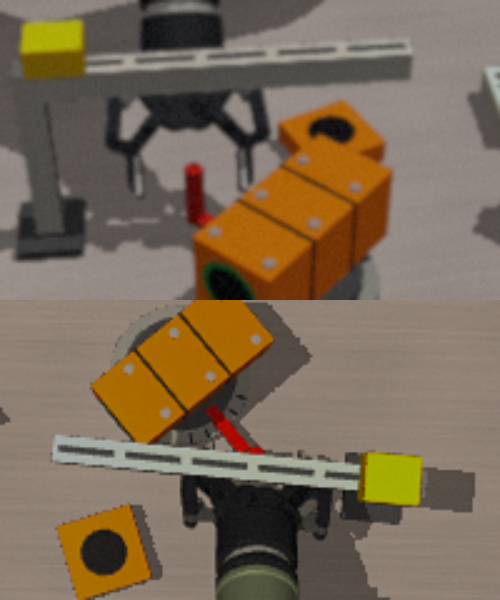

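The post (top crop ≈(255,450), scene crop ≈(193,195)) sits centred between the open fingers, which are below the rail. I'll grip and plan the arc.

>>> move_arm:
  moves:
    - [[0,0,0,0,0,0],[0,0,0,0,0,0],[0,0,0,0,0,0],[0,0,0,0,0,0],[0,0,0,0,0,0],[0,0,0,0,0,0],[0,0,0,0,0,0],[0,0,0,0,0,0],[0,0,0,0,0,0],[0,0,0,0,0,0]]
  jaw: 1
  newtons: 25

```text
t: 4.9
position: [0.4018, -0.1375, 0.1693]
tcp_rot: [0.923, -0.027, 0.383, 0.015]
force: [-0.5, 5.5, 3.8]
opening: 0.201
finger_force: 25.7
```

```bash
python3 - <<'E'
from plan import *
s=sensors.sense(); print(s['opening']*85,s['force'],s['finger_force'])
r=R.from_quat(s['tcp_rot']); p=s['position']; h0=handle(.7854)
qs=np.linspace(.7854,-.5236,21)[1:]
rows([(p+handle(q)-h0,r) for q in qs],[1]*20)
E
```

```text
17.094890385364888 [-0.46674857  5.50855226  3.83157566] 25.729976892471313
[[-0.012,-0.018,-0.012,0.000,0.000,0.000],
[-0.011,-0.019,-0.011,0.000,0.000,0.000],
[-0.010,-0.020,-0.010,0.000,0.000,0.000],
[-0.009,-0.021,-0.009,0.000,0.000,0.000],
[-0.008,-0.022,-0.008,0.000,0.000,0.000],
[-0.007,-0.023,-0.007,0.000,0.000,0.000],
[-0.006,-0.024,-0.006,0.000,0.000,0.000],
[-0.005,-0.024,-0.005,0.000,0.000,0.000],
[-0.004,-0.024,-0.004,0.000,0.000,0.000],
[-0.003,-0.025,-0.003,0.000,0.000,0.000]]
[[-0.002,-0.025,-0.002,0.000,0.000,0.000],
[-0.000,-0.025,-0.001,0.000,0.000,0.000],
[0.001,-0.025,0.001,0.000,0.000,0.000],
[0.002,-0.025,0.002,0.000,0.000,0.000],
[0.003,-0.025,0.003,0.000,0.000,0.000],
[0.004,-0.024,0.004,0.000,0.000,0.000],
[0.005,-0.024,0.005,0.000,0.000,0.000],
[0.006,-0.023,0.006,0.000,0.000,0.000],
[0.008,-0.023,0.007,0.000,0.000,0.000],
[0.009,-0.022,0.008,0.000,0.000,0.000]]
```

>>> move_arm:
  moves:
    - [[-0.012,-0.018,-0.012,0,0,0],[-0.011,-0.019,-0.011,0,0,0],[-0.01,-0.02,-0.01,0,0,0],[-0.009,-0.021,-0.009,0,0,0],[-0.008,-0.022,-0.008,0,0,0],[-0.007,-0.023,-0.007,0,0,0],[-0.006,-0.024,-0.006,0,0,0],[-0.005,-0.024,-0.005,0,0,0],[-0.004,-0.024,-0.004,0,0,0],[-0.003,-0.025,-0.003,0,0,0]]

```text
t: 5.9
position: [0.3736, -0.0726, 0.1689]
tcp_rot: [0.924, -0.032, 0.381, 0.02]
force: [-13.2, -9.2, 11.0]
opening: 0.202
finger_force: 29.1
```

```bash
python3 - <<'E'
from plan import *
s=sensors.sense(); r=R.from_quat(s['tcp_rot']); p=s['position']; h=p+r.apply([0,0,.155]); d=h[:2]-F
print(h,np.hypot(*d),'q',np.arctan2(-d[1],-d[0])-YAW,s['opening']*85,s['force'],s['finger_force'])
E
```

```text
[ 0.48242145 -0.08201065  0.05887464] 0.11666777197375097 q 0.16854540159692272 17.17223977261639 [-13.16077395  -9.2139116   10.95523341] 29.09917026758194
```

>>> move_arm:
  moves:
    - [[-0.002,-0.025,-0.002,0,0,0],[0,-0.025,-0.001,0,0,0],[0.001,-0.025,0.001,0,0,0],[0.002,-0.025,0.002,0,0,0],[0.003,-0.025,0.003,0,0,0],[0.004,-0.024,0.004,0,0,0],[0.005,-0.024,0.005,0,0,0],[0.006,-0.023,0.006,0,0,0],[0.008,-0.023,0.007,0,0,0],[0.009,-0.022,0.008,0,0,0]]

```text
t: 6.9
position: [0.3925, 0.0006, 0.168]
tcp_rot: [0.924, -0.029, 0.381, 0.017]
force: [-2.3, -1.2, 1.5]
opening: 0.199
finger_force: 29.2
```

```bash
python3 - <<'E'
from plan import *
eyes.capture('top')
s=sensors.sense(); r=R.from_quat(s['tcp_rot']); p=s['position']; h=p+r.apply([0,0,.155]); d=h[:2]-F
print(h,np.hypot(*d),'q',np.arctan2(-d[1],-d[0])-YAW,s['opening']*85,s['force'],s['finger_force'])
E
```

```text
[ 0.50180284 -0.00648828  0.05807516] 0.11585454732480287 q -0.5153125036812076 17.154265425276932 [ 4.79464109  4.85660746 -5.34356083] 28.03184688091278
```

>>> move_arm:
  moves:
    - [[0,0,0,0,0,0],[0,0,0,0,0,0],[0,0,0,0,0,0],[0,0,0,0,0,0],[0,0,0,0,0,0],[0,0,0,0,0,0],[0,0,0,0,0,0],[0,0,0,0,0,0],[0,0,0,0,0,0],[0,0,0,0,0,0]]
  jaw: 0

```text
t: 7.95
position: [0.3935, 0.0006, 0.1685]
tcp_rot: [0.924, -0.028, 0.382, 0.016]
force: [0.4, 0.1, -0.0]
opening: 1.001
finger_force: 0.0
```

>>> move_arm:
  moves:
    - [[0,0,-0.033,0,0,0],[0,0,-0.033,0,0,0],[0,0,-0.033,0,0,0],[0,0,-0.033,0,0,0],[0,0,-0.033,0,0,0],[0,0,-0.033,0,0,0],[0,0,-0.033,0,0,0],[0,0,-0.033,0,0,0],[0,0,-0.033,0,0,0],[0,0,-0.033,0,0,0]]

```text
t: 8.95
position: [0.3468, 0.0071, 0.2436]
tcp_rot: [0.927, -0.028, 0.375, 0.017]
force: [0.1, 0.8, 1.0]
opening: 0.994
finger_force: 0.0
```

```bash
cat > m1.py <<'E'
from fit import *; from plan import *
import sys
tag=sys.argv[1]; im=snap('top','t'+tag); snap('scene','s'+tag)
H={'top':comp(orange(im),(324,226))}
rs=[fit(H,(F[0],F[1],YAW+a),HB) for a in (-.5236,-.2618)]; r=min(rs,key=lambda r:r[1]); print('H',r,'q',r[0][2]-YAW)
s=sensors.sense(); print(s['position'],s['joint_pos'],s['opening'],s['force'])
E
python3 m1.py 2
```

```text
H (array([ 0.59773844, -0.07006678, -0.59739549]), np.float64(0.028635045567522784)) q -0.5293954931664688
[0.34731373 0.00697208 0.24438137] [-0.29603627 -0.23557738  2.46033738  0.78058804  0.21890042  0.62763467] 1.0012501787420687 [ 0.15440792  0.47315965 -0.66455536]
```

View pics/t2.png

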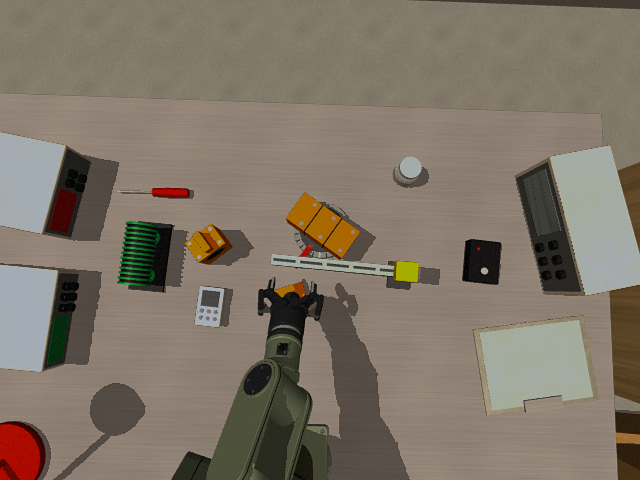

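Housing now reads q = −0.529, so the swivel is in the second click. The lever shows at about (303,252), and the module and bystanders look unmoved. Next: up and over to the module.

```bash
cat >> plan.py <<'E'
def down(yx): return lean(0,yx)   # yaw of tool x
E
python3 - <<'E'
from plan import *
Qm=down(-.885+np.pi/2)
rows([([.385,.06,.36],lean(np.radians(20),-.03)),([.5452,.2146,.39],Qm)],[10,10])
E
```

```text
[[0.035,-0.018,-0.020,0.001,-0.013,-0.001],
[0.034,-0.018,-0.021,0.001,-0.013,-0.001],
[0.033,-0.018,-0.023,0.001,-0.013,-0.001],
[0.033,-0.018,-0.024,0.001,-0.013,-0.001],
[0.032,-0.018,-0.025,0.001,-0.013,-0.001],
[0.030,-0.018,-0.027,0.001,-0.013,-0.001],
[0.029,-0.018,-0.028,0.001,-0.013,-0.001],
[0.028,-0.018,-0.029,0.001,-0.013,-0.001],
[0.027,-0.018,-0.030,0.001,-0.013,-0.001],
[0.026,-0.018,-0.031,0.001,-0.013,-0.001]]
[[0.052,-0.053,0.008,0.004,-0.011,-0.023],
[0.056,-0.049,0.007,0.004,-0.011,-0.023],
[0.060,-0.045,0.006,0.004,-0.011,-0.023],
[0.063,-0.041,0.004,0.004,-0.011,-0.023],
[0.066,-0.036,0.003,0.004,-0.011,-0.023],
[0.068,-0.031,0.001,0.004,-0.011,-0.023],
[0.070,-0.026,-0.001,0.004,-0.011,-0.023],
[0.072,-0.021,-0.003,0.004,-0.011,-0.023],
[0.073,-0.016,-0.005,0.004,-0.011,-0.023],
[0.074,-0.011,-0.008,0.004,-0.011,-0.023]]
```

>>> move_arm:
  moves:
    - [[0.035,-0.018,-0.02,0.001,-0.013,-0.001],[0.034,-0.018,-0.021,0.001,-0.013,-0.001],[0.033,-0.018,-0.023,0.001,-0.013,-0.001],[0.033,-0.018,-0.024,0.001,-0.013,-0.001],[0.032,-0.018,-0.025,0.001,-0.013,-0.001],[0.03,-0.018,-0.027,0.001,-0.013,-0.001],[0.029,-0.018,-0.028,0.001,-0.013,-0.001],[0.028,-0.018,-0.029,0.001,-0.013,-0.001],[0.027,-0.018,-0.03,0.001,-0.013,-0.001],[0.026,-0.018,-0.031,0.001,-0.013,-0.001]]

```text
t: 10.05
position: [0.3815, 0.0597, 0.3562]
tcp_rot: [0.983, -0.009, 0.184, -0.001]
force: [0.7, -0.0, -0.3]
opening: 0.996
finger_force: 0.0
```

>>> move_arm:
  moves:
    - [[0.052,-0.053,0.008,0.004,-0.011,-0.023],[0.056,-0.049,0.007,0.004,-0.011,-0.023],[0.06,-0.045,0.006,0.004,-0.011,-0.023],[0.063,-0.041,0.004,0.004,-0.011,-0.023],[0.066,-0.036,0.003,0.004,-0.011,-0.023],[0.068,-0.031,0.001,0.004,-0.011,-0.023],[0.07,-0.026,-0.001,0.004,-0.011,-0.023],[0.072,-0.021,-0.003,0.004,-0.011,-0.023],[0.073,-0.016,-0.005,0.004,-0.011,-0.023],[0.074,-0.011,-0.008,0.004,-0.011,-0.023]]

```text
t: 11.05
position: [0.5398, 0.2171, 0.3882]
tcp_rot: [0.937, 0.35, 0.004, 0.002]
force: [0.7, 0.5, 1.1]
opening: 1.001
finger_force: 0.0
```

```bash
python3 - <<'E'
from plan import *
Qm=down(-.885+np.pi/2)
s=sensors.sense(); print(s['position'],(R.from_quat(s['tcp_rot']).inv()*Qm).as_rotvec(),s['joint_pos'])
rows([([.5452,.2146,.287],Qm)],[10])
E
```

```text
[0.53981715 0.21706275 0.38815457] [ 0.00674449 -0.00628201  0.02917993] [ 0.23441046  0.23204997  1.54571389 -0.0032787   1.35518769  1.09091794]
[[0.001,0.002,0.034,0.000,-0.000,0.001],
[0.001,0.002,0.034,0.000,-0.000,0.001],
[0.001,0.002,0.034,0.000,-0.000,0.001],
[0.001,0.002,0.034,0.000,-0.000,0.001],
[0.001,0.002,0.034,0.000,-0.000,0.001],
[0.001,0.002,0.034,0.000,-0.000,0.001],
[0.001,0.002,0.034,0.000,-0.000,0.001],
[0.001,0.002,0.034,0.000,-0.000,0.001],
[0.001,0.002,0.034,0.000,-0.000,0.001],
[0.001,0.002,0.034,0.000,-0.000,0.001]]
```

>>> move_arm:
  moves:
    - [[0,0.001,0.034,0.0,0,0.001],[0,0.001,0.034,0.0,0,0.001],[0,0.001,0.034,0.0,0,0.001],[0,0.001,0.034,0.0,0,0.001],[0,0.001,0.034,0.0,0,0.001],[0,0.001,0.034,0.0,0,0.001],[0,0.001,0.034,0.0,0,0],[0,0.001,0.034,0.0,0,0],[0,0.001,0.034,0,0,0],[0,0,0.03,0,0,0]]

```text
t: 12.05
position: [0.5424, 0.2134, 0.2878]
tcp_rot: [0.941, 0.338, 0.006, 0.004]
force: [-1.0, 0.3, 1.3]
opening: 1.0
finger_force: 0.0
```

```bash
python3 - <<'E'
from plan import *
Qm=down(-.885+np.pi/2)
a=snap('scene','s3'); 
s=sensors.sense(); r=R.from_quat(s['tcp_rot']); print(s['position'],s['force'],'err tool mm',1e3*r.inv().apply(np.array([.5452,.2146,.287])-s['position']),(r.inv()*Qm).as_rotvec())
b=snap('top','t3')
cv2.imwrite('pics/c3.png',np.hstack([cv2.resize(a[150:300,370:520],None,fx=2.6,fy=2.6),cv2.resize(b[180:330,130:280],None,fx=2.6,fy=2.6)])[:,:,::-1])
E
```

```text
[0.54175563 0.21322804 0.28612851] [-0.16758513 -0.67810314 -1.15143825] err tool mm [ 3.53408975  1.14333844 -0.84169414] [ 0.01010517 -0.00519644  0.00429527]
```

View pics/c3.png

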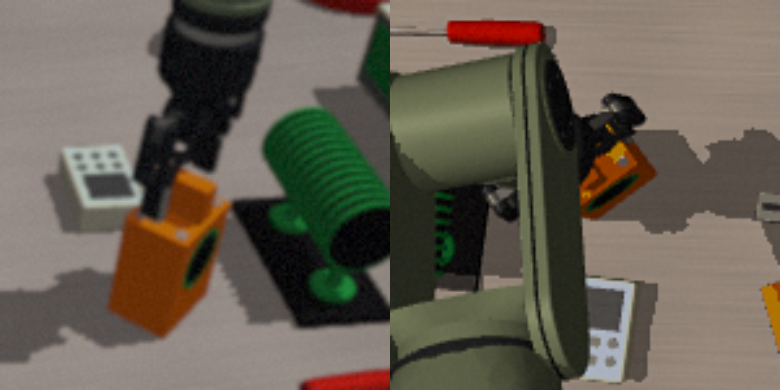

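The fingers straddle the rib (left crop ≈(185,200)) with nothing touching. After a small correction I'll grip it.

>>> move_arm:
  moves:
    - [[0.006,0.002,0,0.0015,-0.001,0.001],[0.006,0.002,0,0.0015,-0.001,0],[0,0,0,0,0,0],[0,0,0,0,0,0],[0,0,0,0,0,0],[0,0,0,0,0,0],[0,0,0,0,0,0],[0,0,0,0,0,0],[0,0,0,0,0,0],[0,0,0,0,0,0]]

```text
t: 13.15
position: [0.546, 0.2148, 0.2888]
tcp_rot: [0.942, 0.337, 0.001, 0.001]
force: [0.2, 0.3, 0.6]
opening: 1.0
finger_force: 0.0
```

>>> move_arm:
  moves:
    - [[0,0,0,0,0,0],[0,0,0,0,0,0],[0,0,0,0,0,0],[0,0,0,0,0,0],[0,0,0,0,0,0],[0,0,0,0,0,0],[0,0,0,0,0,0],[0,0,0,0,0,0],[0,0,0,0,0,0],[0,0,0,0,0,0]]
  jaw: 1
  newtons: 60

```text
t: 14.15
position: [0.5459, 0.2149, 0.2887]
tcp_rot: [0.942, 0.337, 0.001, 0.001]
force: [-0.3, 0.8, -0.8]
opening: 0.199
finger_force: 62.7
```

```bash
python3 - <<'E'
from plan import *
s=sensors.sense(); r=R.from_quat(s['tcp_rot']); m=r.as_matrix(); print(s['position'],s['force'],s['opening']*85,s['finger_force'],'yawx',np.arctan2(m[1,0],m[0,0]),m[:,2])
# target: yaw of housing
C=np.array([.5980,-.0701]); a=YAW-.5236; u=np.array([-np.sin(a),np.cos(a)])
# along-rib offset of module wrt tcp
off=(np.array([.5452,.2146])-s['position'][:2])@m[:2,0]; print('off along rib',off)
Q=down(a+np.pi/2); t=lambda g:C+u*(.115+g-off)
z=s['position'][2]
print('targets',t(0),t(.02),'face u',u)
rows([(np.r_[s['position'][:2],z+.03],r),(np.r_[t(.03),z+.03],Q),(np.r_[t(.02),z+.004],Q)],[5,15,10])
E
```

```text
[0.54587241 0.2148853  0.2887031 ] [-0.30986594  0.84993818 -0.83898021] 16.910598825155578 62.71719217300415 yawx 0.6870960726427456 [ 2.47179947e-03 -3.54405132e-04 -9.99996882e-01]
off along rib -0.0007007913942516048
targets [0.66252515 0.02593738] [0.67367895 0.04253837] face u [0.55768982 0.83004944]
[[0.000,0.000,-0.020,0.000,0.000,0.000],
[0.000,0.000,-0.020,0.000,0.000,0.000],
[0.000,0.000,-0.020,0.000,0.000,0.000],
[0.000,0.000,-0.020,0.000,0.000,0.000],
[0.000,0.000,-0.020,0.000,0.000,0.000],
[-0.000,0.047,0.000,0.000,-0.000,-0.006],
[-0.001,0.047,0.000,0.000,-0.000,-0.006],
[-0.002,0.047,0.000,0.000,-0.000,-0.006],
[-0.003,0.047,0.000,0.000,-0.000,-0.006],
[-0.004,0.047,0.000,0.000,-0.000,-0.006]]
[[-0.005,0.047,0.000,0.000,-0.000,-0.006],
[-0.006,0.047,0.000,0.000,-0.000,-0.006],
[-0.007,0.047,0.000,0.000,-0.000,-0.006],
[-0.007,0.046,0.000,0.000,-0.000,-0.006],
[-0.008,0.046,0.000,0.000,-0.000,-0.006],
[-0.009,0.046,0.000,0.000,-0.000,-0.006],
[-0.010,0.046,0.000,0.000,-0.000,-0.006],
[-0.011,0.046,0.000,0.000,-0.000,-0.006],
[-0.012,0.045,0.000,0.000,-0.000,-0.006],
[-0.013,0.045,0.000,0.000,-0.000,-0.006]]
[[-0.003,0.000,0.009,0.000,0.000,0.000],
[-0.003,0.000,0.009,0.000,0.000,0.000],
[-0.003,0.000,0.009,0.000,0.000,0.000],
[-0.003,0.000,0.009,0.000,0.000,0.000],
[-0.003,0.000,0.009,0.000,0.000,0.000],
[-0.003,0.000,0.009,0.000,0.000,0.000],
[-0.003,0.000,0.009,0.000,0.000,0.000],
[-0.003,0.000,0.009,0.000,0.000,0.000],
[-0.003,0.000,0.009,0.000,0.000,0.000],
[-0.003,0.000,0.009,0.000,0.000,0.000]]
```

>>> move_arm:
  moves:
    - [[0,0,-0.02,0,0,0],[0,0,-0.02,0,0,0],[0,0,-0.02,0,0,0],[0,0,-0.02,0,0,0],[0,0,-0.02,0,0,0],[0,0.047,0,0,0,-0.006],[-0.001,0.047,0,0,0,-0.006],[-0.002,0.047,0,0,0,-0.006],[-0.003,0.047,0,0,0,-0.006],[-0.004,0.047,0,0,0,-0.006]]

```text
t: 15.15
position: [0.5907, 0.1596, 0.3193]
tcp_rot: [0.924, 0.381, 0.001, 0.001]
force: [0.7, 1.5, -4.5]
opening: 0.197
finger_force: 62.3
```

>>> move_arm:
  moves:
    - [[-0.005,0.047,0,0,0,-0.006],[-0.006,0.047,0,0,0,-0.006],[-0.007,0.047,0,0,0,-0.006],[-0.007,0.046,0,0,0,-0.006],[-0.008,0.046,0,0,0,-0.006],[-0.009,0.046,0,0,0,-0.006],[-0.01,0.046,0,0,0,-0.006],[-0.011,0.046,0,0,0,-0.006],[-0.012,0.045,0,0,0,-0.006],[-0.013,0.045,0,0,0,-0.006]]

```text
t: 16.15
position: [0.6791, 0.0496, 0.3194]
tcp_rot: [0.885, 0.466, 0.001, 0.001]
force: [-0.6, 0.3, -3.7]
opening: 0.2
finger_force: 62.2
```

```bash
cat > chk.py <<'E'
from plan import *; import sys
eyes.capture('scene'); eyes.capture('scene')
C=np.array([.5980,-.0701]); a=YAW-.5236; u=np.array([-np.sin(a),np.cos(a)]); off=-.0007
s=sensors.sense(); r=R.from_quat(s['tcp_rot']); Q=down(a+np.pi/2); v=np.array([u[1],-u[0]])
e=s['position'][:2]+off*u-C
print('t',s['t'],'pos',s['position'],'gap mm',1e3*(e@u-.115),'side mm',1e3*e@v,'rotv',(r.inv()*Q).as_rotvec().round(4),'F',s['force'].round(1),'F.u',s['force'][:2]@u,s['opening']*85)
if len(sys.argv)>1:
    g,z,n=map(float,sys.argv[1:]); rows([(np.r_[C+u*(.115+g-off),z],Q)],[int(n)])
E
python3 chk.py .02 .2925 10
```

```text
t 16.25 pos [0.67969457 0.04852743 0.31956104] gap mm 28.3268606214208 side mm 1.6532233073077123 rotv [ 0.0043 -0.0011 -0.0114] F [-0.4  0.8 -3.4] F.u 0.4476691723052449 16.904694116218995
[[-0.003,-0.001,0.009,0.000,-0.000,-0.000],
[-0.003,-0.001,0.009,0.000,-0.000,-0.000],
[-0.003,-0.001,0.009,0.000,-0.000,-0.000],
[-0.003,-0.001,0.009,0.000,-0.000,-0.000],
[-0.003,-0.001,0.009,0.000,-0.000,-0.000],
[-0.003,-0.001,0.009,0.000,-0.000,-0.000],
[-0.003,-0.001,0.009,0.000,-0.000,-0.000],
[-0.003,-0.001,0.009,0.000,-0.000,-0.000],
[-0.003,-0.001,0.009,0.000,-0.000,-0.000],
[-0.003,-0.001,0.009,0.000,-0.000,-0.000]]
```

>>> move_arm:
  moves:
    - [[-0.003,-0.001,0.009,0,0,-0.001],[-0.003,-0.001,0.009,0,0,-0.001],[-0.003,-0.001,0.009,0,0,-0.001],[-0.003,-0.001,0.009,0,0,-0.001],[-0.003,-0.001,0.009,0,0,0],[-0.003,0,0.009,0,0,0],[-0.003,0,0.009,0,0,0],[-0.003,0,0.009,0,0,0],[-0.003,0,0.009,0,0,0],[-0.003,0,0.009,0,0,0]]

```text
t: 17.25
position: [0.6726, 0.0434, 0.292]
tcp_rot: [0.882, 0.472, 0.001, 0.001]
force: [-0.5, 0.4, -5.2]
opening: 0.195
finger_force: 62.1
```

```bash
python3 chk.py .004 .2895 10; python3 m1.py 4
```

```text
t 17.35 pos [0.67232582 0.04332842 0.29155377] gap mm 19.90195333303822 side mm -1.5637712172295508 rotv [ 0.0016 -0.0005  0.003 ] F [-0.3  0.2 -4.7] F.u -0.018423553360825656 17.24250748995721
[[-0.005,0.001,0.001,0.000,-0.000,0.000],
[-0.005,0.001,0.001,0.000,-0.000,0.000],
[-0.005,0.001,0.001,0.000,-0.000,0.000],
[-0.005,0.001,0.001,0.000,-0.000,0.000],
[-0.005,0.001,0.001,0.000,-0.000,0.000],
[-0.005,0.001,0.001,0.000,-0.000,0.000],
[-0.005,0.001,0.001,0.000,-0.000,0.000],
[-0.005,0.001,0.001,0.000,-0.000,0.000],
[-0.005,0.001,0.001,0.000,-0.000,0.000],
[-0.005,0.001,0.001,0.000,-0.000,0.000]]
H (array([ 0.59818854, -0.07010329, -0.59362411]), np.float64(0.07442315615986815)) q -0.5256241134256918
[0.67258175 0.04346654 0.29213228] [-6.36546971e-02  5.11014705e-01  1.37609902e+00 -2.76278032e-04
  1.25174990e+00  5.24937539e-01] 0.20105869733306067 [-0.27614381  0.15189142 -4.09641306]
```

View pics/s4.png

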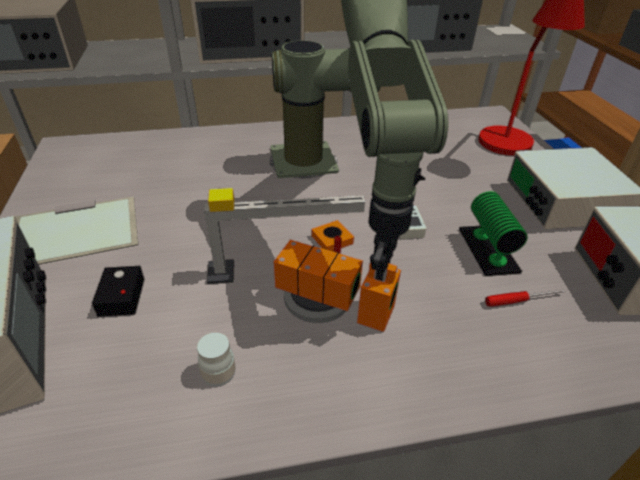

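The module (≈(380,295)) hangs just off the housing's left end (≈(350,285)), square, with the sides lined up. Closing in now.

>>> move_arm:
  moves:
    - [[-0.005,0.001,0.001,0,0,0],[-0.005,0.001,0.001,0,0,0],[-0.005,0.001,0.001,0,0,0],[-0.005,0.001,0.001,0,0,0],[-0.005,0,0.001,0,0,0],[-0.005,0,0.001,0,0,0],[-0.005,0,0.001,0,0,0],[-0.005,0,0.001,0,0,0],[-0.005,0,0,0,0,0],[-0.005,0,0,0,0,0]]

```text
t: 18.45
position: [0.6652, 0.0302, 0.2898]
tcp_rot: [0.882, 0.472, 0.001, 0.001]
force: [-0.5, -0.2, -5.6]
opening: 0.199
finger_force: 62.2
```

```bash
python3 chk.py
```

```text
t 18.55 pos [0.66518511 0.03016019 0.28982169] gap mm 4.989364191368625 side mm -0.14712317511546757 rotv [ 0.0026 -0.0011  0.0029] F [ 0.   0.9 -5.2] F.u 0.7395185230875105 16.872565057320955
```

>>> move_arm:
  moves:
    - [[-0.002,0,0.001,0,0,0],[-0.002,0,0,0,0,0],[-0.002,0,0,0,0,0],[-0.002,0,0,0,0,0],[-0.002,0,0,0,0,0],[-0.002,0,0,0,0,0],[-0.002,0,0,0,0,0],[-0.001,0,0,0,0,0],[-0.001,0,0,0,0,0],[0,0,0,0,0,0]]

```text
t: 19.55
position: [0.6626, 0.0264, 0.2895]
tcp_rot: [0.882, 0.472, 0.001, 0.001]
force: [0.4, 0.4, -4.2]
opening: 0.2
finger_force: 62.2
```

```bash
python3 chk.py
```

```text
t 19.65 pos [0.66262312 0.02638008 0.28951805] gap mm 0.4228862428215935 side mm -0.16557545428828035 rotv [ 0.0026 -0.0012  0.0032] F [ 0.1 -0.6 -4.6] F.u -0.4596412178041285 16.95921896042906
```

>>> move_arm:
  moves:
    - [[-0.001,0,0.001,0,0,0],[-0.001,0,0,0,0,0],[-0.001,0,0,0,0,0],[-0.001,0,0,0,0,0],[-0.001,0,0,0,0,0],[-0.001,0,0,0,0,0],[-0.001,0,0,0,0,0],[0,0,0,0,0,0],[0,0,0,0,0,0],[0,0,0,0,0,0]]

```text
t: 20.65
position: [0.6618, 0.0254, 0.2893]
tcp_rot: [0.882, 0.472, 0.002, 0.0]
force: [2.1, 4.1, -6.8]
opening: 0.2
finger_force: 61.8
```

```bash
python3 chk.py
```

```text
t 20.75 pos [0.66182722 0.02543114 0.28929779] gap mm -0.8086381900628825 side mm -0.2969996553173573 rotv [ 0.0031 -0.0037  0.0033] F [ 2.5  4.5 -6.1] F.u 5.104453670855545 16.71911448358336
```

Contact: about 5 N along the face normal at the expected position. Lowering the last fraction onto the table.

>>> move_arm:
  moves:
    - [[0,0,0.001,0,0,0],[0,0,0.001,0,0,0],[0,0,0.001,0,0,0],[0,0,0,0,0,0],[0,0,0,0,0,0],[0,0,0,0,0,0],[0,0,0,0,0,0],[0,0,0,0,0,0],[0,0,0,0,0,0],[0,0,0,0,0,0]]

```text
t: 21.75
position: [0.6619, 0.0255, 0.2892]
tcp_rot: [0.882, 0.472, 0.002, 0.001]
force: [2.3, 5.2, -3.3]
opening: 0.205
finger_force: 62.4
```

```bash
python3 chk.py
```

```text
t 21.85 pos [0.66188691 0.02544052 0.28925343] gap mm -0.7675704564742425 side mm -0.25268067843840214 rotv [ 0.0035 -0.0037  0.0033] F [ 2.1  4.6 -3.9] F.u 5.018391166529801 16.87453305584829
```

>>> move_arm:
  moves:
    - [[0,0,0.001,0,0,0],[0,0,0.001,0,0,0],[0,0,0.001,0,0,0],[0,0,0.001,0,0,0],[0,0,0,0,0,0],[0,0,0,0,0,0],[0,0,0,0,0,0],[0,0,0,0,0,0],[0,0,0,0,0,0],[0,0,0,0,0,0]]

```text
t: 22.85
position: [0.662, 0.0254, 0.2887]
tcp_rot: [0.882, 0.472, 0.003, 0.001]
force: [1.6, 5.1, -1.0]
opening: 0.2
finger_force: 62.6
```

```bash
python3 chk.py
```

```text
t 22.95 pos [0.6620062  0.02534917 0.28872256] gap mm -0.7768611890478505 side mm -0.1027165842195572 rotv [ 0.0041 -0.0038  0.0033] F [ 1.6  5.3 -0.3] F.u 5.258864065102726 16.67057930801799
```

>>> move_arm:
  moves:
    - [[0,0,0.001,0,0,0],[0,0,0.001,0,0,0],[0,0,0,0,0,0],[0,0,0,0,0,0],[0,0,0,0,0,0],[0,0,0,0,0,0],[0,0,0,0,0,0],[0,0,0,0,0,0],[0,0,0,0,0,0],[0,0,0,0,0,0]]

```text
t: 23.95
position: [0.662, 0.0254, 0.2887]
tcp_rot: [0.882, 0.472, 0.003, 0.001]
force: [1.2, 5.5, 2.3]
opening: 0.2
finger_force: 63.0
```

>>> move_arm:
  moves:
    - [[0,0,0,0,0,0],[0,0,0,0,0,0],[0,0,0,0,0,0],[0,0,0,0,0,0],[0,0,0,0,0,0],[0,0,0,0,0,0],[0,0,0,0,0,0],[0,0,0,0,0,0],[0,0,0,0,0,0],[0,0,0,0,0,0]]
  jaw: 0

```text
t: 24.95
position: [0.6614, 0.0246, 0.2865]
tcp_rot: [0.882, 0.472, 0.001, 0.001]
force: [-0.9, 0.7, 0.5]
opening: 1.001
finger_force: 0.0
```

>>> move_arm:
  moves:
    - [[0,0,-0.02,0,0,0],[0,0,-0.04,0,0,0],[0,0,-0.05,0,0,0],[0,0,-0.05,0,0,0],[0,0,-0.05,0,0,0],[0,0,-0.05,0,0,0],[0,0,-0.05,0,0,0],[0,0,-0.03,0,0,0],[0,0,-0.02,0,0,0],[0,0,0,0,0,0]]

```text
t: 25.95
position: [0.6613, 0.0246, 0.3956]
tcp_rot: [0.882, 0.472, 0.002, 0.001]
force: [0.5, -0.1, -0.4]
opening: 0.999
finger_force: 0.0
```

>>> move_arm:
  moves:
    - [[-0.1,0.1,0,0,0,0],[-0.1,0.1,0,0,0,0],[-0.1,0.1,0,0,0,0],[-0.1,0.1,0,0,0,0],[-0.1,0.1,0,0,0,0],[-0.1,0.1,0,0,0,0],[0,0,0,0,0,0],[0,0,0,0,0,0],[0,0,0,0,0,0],[0,0,0,0,0,0]]

```text
t: 26.95
position: [0.711, -0.2233, 0.3945]
tcp_rot: [0.881, 0.472, 0.001, 0.0]
force: [-0.1, -0.0, -0.1]
opening: 0.997
finger_force: 0.0
```

```bash
python3 - <<'E'
from fit import *; from plan import *
a=snap('scene','s5'); b=snap('top','t5')
cv2.imwrite('pics/c5.png',np.hstack([cv2.resize(a[220:345,260:410],None,fx=2.6,fy=2.6),cv2.resize(b[170:295,250:400],None,fx=2.6,fy=2.6)])[:,:,::-1])
s=sensors.sense(); print(s['t'],s['position'],s['force'])
m=comp(orange(b),(310,215)); print(m.sum())
c=.598+.115*.5577,-.0701+.115*.830
J=[(-.04,.04,-.085,.085,.032,.11),(-.04,.04,.085,.145,0,.11),(-.009,.009,.089,.141,.11,.146)]
print(fit({'top':m},(.598,-.07,-.59),J))
E
```

```text
27.05 [ 0.71107521 -0.2233854   0.39492751] [-0.55324996 -0.26662768  0.45057769]
2844
(array([ 0.5991848 , -0.06837518, -0.59984685]), np.float64(0.18532436708860758))
```

View pics/c5.png

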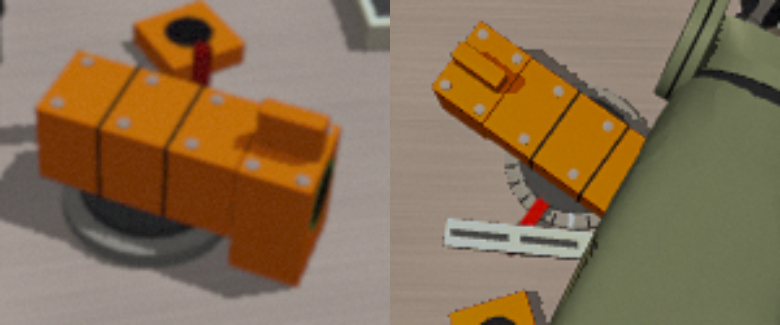

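The module stands flush and in line with the housing's left end in both views (left crop seam ≈(235,190), right crop ≈(505,95)). The lever is still in its click and the arm touches nothing.

```bash
python3 -c "
from h import *
print(ticket.sign_off())"
```

```text
the job is handed in; nothing more can be done
None
```

I turned the swivel to the second click clockwise past the white mark, set the module flush and square against the housing's left end, and handed the job in at about 27 s; sign-off returned no verdict.

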